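# Set the die-gap dial to the red line

## Task

Set the gap on the die fixture: with a fingertip, or with the closed fingers used as one, push sideways on the dial's bar handle and turn the dial, either way round, until its white index mark lines up with the red target line on the scale, then take the hand away. Push only one side of the bar at a time, never pinch it, and leave the bottle, the roll and the wrench where they are.

Things in the scene. Friction and masses are not known exactly. Their poses are not given: they have to be found in the camera images.
- fixture: Die fixture, fixed to the bench; place and yaw vary. Origin: centre of the underside of its grey base plate, 210 (x) x 320 (y) x 16 mm. On it a flat pale scale ring 190 mm across, top 30 mm above the bench, black graduations every 10 degrees, with the dial in it. A die carriage on two guide rods stands at y -61 to -149 mm, top 58 mm above the bench.
- dial_centre (a point): Centre of the black dial (a disc 132 mm across) on its vertical turning axis, at the height of its flat top face, 38 mm above the bench. In the fixture's frame it lies at x 0, y +50 mm; its axes are the fixture's.
- dial (a joint): Dial angle, rad, growing counter-clockwise from above; 0 when the index mark points along +x of the fixture. Stops at -1.6 and 7.9; it starts between 2.2 and 4.1, so the red line can be reached either way round. Stiff: turns at about 0.15 N m (3 to 4 N at 45 mm from the axis) and stays where it is left.
- index_mark (a point): Outer end of the dial's white index mark, on the rim, 66 mm from the axis, at the height of the dial's top face (38 mm above the bench). The mark is a radial white line 24 mm long and 5 mm wide; a white stripe on the bar handle's top, at its index end, carries it on inward. x of the point points radially outward, z up.
- target_line (a point): Inner end of the red target line on the scale ring, 68 mm from the dial's axis, 31 mm above the bench. The line is radial, 27 mm long and 5 mm wide; it does not move during the run, but lies in a different place each start, up to 50 degrees either side of +x of the fixture. x of the point points radially outward.
- bar_left (a point): Left cheek, looking out along the index, of the grey bar handle on the dial (size: see bar_right). Origin: mid height of the cheek, 50 mm above the bench, 13 mm from the axis away from the index, 6.5 mm left of the bar's middle plane. x points along the bar towards the index, z up. Pushing this cheek's long tail (the end away from the index) turns the dial counter-clockwise.
- bar_right (a point): Right cheek, mirror image of bar_left; pushing its long tail turns the dial clockwise. The bar is 18 mm thick, 94 mm long, upright on the dial and in line with the index mark: from the dial's axis it reaches 34 mm towards the index and 60 mm the opposite way. Its top is 26 mm above the dial's face, 64 mm above the bench.
- oil_bottle: Bystander: grey plastic bottle with a black cap, 60 mm across, 170 mm tall, upright, loose. Origin under its centre.
- roll_die: Bystander: grooved steel roll, 66 mm across, 50 mm tall, on its end, loose. Origin under its centre.
- wrench: Bystander: steel wrench 170 mm long, lying flat, loose. x points along it to the jaw.

How it is judged (in metres and radians):
On the way:
1. the index mark is brought onto the red line (y of target_line in the frame of index_mark between -0.004 and 0.004 m and x of target_line in the frame of index_mark above -0.02 m), for 0.2 s.
At the end, for the whole second after the job is handed in: The white index mark meets the red line, no more than 4 mm (about 3.4 degrees, under one line width) to either side, with the dial at rest; bottle, roll and wrench are within 15 mm of where they stood, bottle and roll upright; the robot touches nothing (all of step 1 and velocity of joint dial between -0.03 and 0.03 rad/s and distance of each of oil_bottle, roll_die, wrench from where it was at the start of the episode below 0.015 m and angle between each of oil_bottle, roll_die's own z axis and vertical below 0.2 rad).
It fails at once if the bar handle is pinched (both cheeks pressed at once) (contact force between the fingers and dial_c2 above 1 N and contact force between the fingers and dial_c3 above 1 N).
It fails at once if a bystander is shifted or lifted (distance of any of oil_bottle, roll_die, wrench from where it was at the start of the episode above 0.015 m).
It also fails if it takes over 40 s, if anything falls off the work surface, if the arm or the gripper's body presses on something with over 40 N, if the wrist force passes 120 N, or if a joint passes its speed limit or range.

## Robot

A 6-joint arm with a two-finger parallel gripper is mounted at the origin on the work surface. World frame = base frame: x ahead of the robot, y to its left, z up, the work surface at z = 0. Lengths are in m, angles in degrees, forces in N, time in s.
With the tool pointing down it reaches from about 0.4 to 0.825 m from the base axis. Payload 7 kg.
Tool frame: the origin (TCP) lies on the centre line of the jaws, within the pads' length; the fingertips stand r.nose_length ahead of it and the grasp point (between the pads) lies 2 mm behind it (r.nose_length is the distance from the TCP to the fingertips, in m); z points along the fingers, y is the direction in which the jaws open and shut (so a half turn about z gives the same grasp; the last joint's range is limited). The gripper opens to 88 mm and grips with 3 to 60 N. Pads are 19 mm wide; open, the fingers measure 130 mm over their backs; the gripper's body (78 mm by 193 mm) begins 47 mm behind the grasp point.
Start: joints at [93.799, 20.546, 0.682, 0, -70.136, -16.507], TCP at [0.149, 0.658, 0.244] pointing down, gripper open.
Joint ranges: [-176.03, 176.03], [-82.01, 121.73], [-58.28, 71.71], [-173.87, 95.51], [-174.79, -0.11], [-173.66, 173.66]. Speed limits (degrees/s): [136.94, 136.94, 172.46, 180, 180, 180].

## Interface

Orientations are given as [roll, pitch, yaw] about the fixed x, y, z axes, in that order (R = Rz(yaw) Ry(pitch) Rx(roll)).
In Python, from plant import r gives the robot as it stands.
- The arm moves only by the tool apply_moves, never from a script. Its argument "targets" is a list of rows, each a list of 3 entries, a list of its own where there are three numbers: the shift along the tool's x, y, z scaled (see below), then the turn, a rotation vector about the tool's x, y, z scaled (see below), then the finger opening in mm, from 0 to 87.6. A call has 1 to 5 rows; each row shifts and turns the pose as measured when the row begins, along the tool's axes as they then stand; what a row does not reach is not made up. The controller multiplies each number of a shift by 0.04 m and each number of a turn by 8 degrees. A row lasts 1/10 s, in which the tool goes at most 50 mm and 8.59 degrees, less where a joint would pass 70% of its speed; a pose out of reach is approached as far as the arm can. A call with a number of a shift or a turn outside -1 to 1 is refused whole. A call with a gripper value outside its range is refused whole. The fingers move at their own pace and stop on an object; "squeeze" is the grip in N (left out, the last holds). Time passes only in rows, so rows that do not move let the fingers close. It gives the time, the measured TCP pose, the force and the opening at its end, in the units of the state.
- r.get_state(): the state, without advancing time (a new reading comes with each control period).
- r.capture(name): name is "side" or "top"; returns a dict with "img" (420x560x3 uint8, blue, green, red), "z_map" (420x560 float32, m along the optical axis (not along the pixel's ray), 0 where there is no reading), "fx", "fy", "cx", "cy" (pixels), "camera_from_world" (4x4, takes a point from world to camera coordinates). Camera axes: x right, y up, looking along -z (the intrinsics and any distortion apply to the point x, -y, -z); pixel columns grow to the right and rows downward; lengths in m; the calibration is good to about 2 mm. A picture is of the moment at which its call begins.
- r.close_job(): hands the job in, once; it reports no verdict.
The state is a dict: "time_s": time; "joints": joint angles; "qd": joint speeds; "joint_torque": joint torques, N m; "tcp_pos": TCP position; "eef_rot": TCP orientation; "contact_force": force on the tool from outside, world axes, zero at the start; "moment": the same for the moment, N m; "gripper_width": finger opening in m.
Only numpy, scipy, OpenCV 4.12 (cv2) and the standard library are available. Lean on these libraries where they do the work, as an engineer would, in place of code of your own. Each camera call takes 0.05 s, during which the arm holds its last target.

## Working session

There is one attempt and no reset: what is moved stays moved. The work goes in short steps, Python scripts to look and compute and a tool call to move; the robot and the scene stay as the last step left them, time stands still between calls to the robot, and variables do not carry over. Pictures are saved under pics/ and viewed, and the job is handed in when it is done.

Besides the shell and the picture viewer there is one more tool, called after "Emit:" as name([rows], argument=value, ...), one row to a line, values as JSON. apply_moves: Moves the arm, as the interface text tells. Its arguments: {"type":"object","properties":{"targets":{"type":"array","items":{"type":"array"}},"squeeze":{"type":"number"}},"required":["targets"]}

```bash
ls; mkdir -p pics
python3 - <<'E'
from plant import r
import cv2,numpy as np
print(r.get_state(), r.nose_length)
for n in ("side","top"):
    c=r.capture(n); cv2.imwrite(f"pics/{n}0.png",c["img"]); np.savez(f"{n}0.npz",**c)
    print(n,c["fx"],c["fy"],c["cx"],c["cy"],c["camera_from_world"], [k for k in c])
E
```

```text
pics
{'time_s': 0.0, 'joints': array([ 9.37994687e+01,  2.05924639e+01,  6.33261880e-01, -2.04986493e-02,
       -7.01354906e+01, -1.65068965e+01]), 'qd': array([-0.00341632, -0.02958825, -0.07810971,  0.03141798,  0.04476876,
       -0.12917951]), 'joint_torque': array([ 3.05624730e-03, -5.82729042e+01,  2.93053901e+01,  6.99692041e+00,
        7.10288499e-03, -1.56107162e-04]), 'tcp_pos': array([0.148402  , 0.6580081 , 0.24260597]), 'eef_rot': array([ 1.79903734e+02, -8.43208399e-03, -1.27144020e+01]), 'contact_force': array([-0.06672984, -0.36641226, -0.3496752 ]), 'moment': array([0.02973821, 0.00421325, 0.00876837]), 'gripper_width': 0.0873254512962023} 0.017
side 432.6769229566793 432.6769229566793 284.2801212880488 208.65751737869007 [[ 0.70078646 -0.71327186  0.01189887 -0.35642723]
 [ 0.43140065  0.43701553  0.78924705 -0.28160436]
 [-0.5681477  -0.54796047  0.61396052 -0.62330326]
 [ 0.          0.          0.          1.        ]] ['img', 'z_map', 'fx', 'fy', 'cx', 'cy', 'camera_from_world']
top 390.119752621114 390.119752621114 276.8253390527168 205.81880343435398 [[ 1.50540781e-02 -9.99885364e-01  1.62282981e-03 -5.40519920e-03]
 [ 9.95990198e-01  1.51385383e-02  8.81722809e-02 -5.34593669e-01]
 [-8.81867405e-02  2.88970180e-04  9.96103918e-01 -8.47447512e-01]
 [ 0.00000000e+00  0.00000000e+00  0.00000000e+00  1.00000000e+00]] ['img', 'z_map', 'fx', 'fy', 'cx', 'cy', 'camera_from_world']
```

View pics/top0.png

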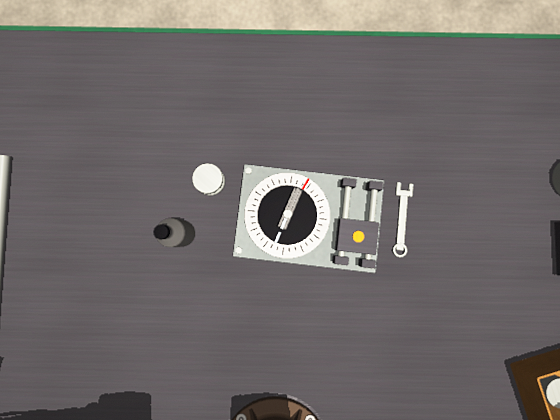

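View pics/side0.png

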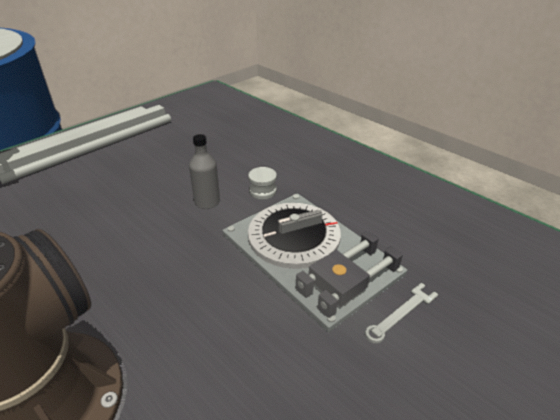

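The top view shows the dial centred near (287,214), with the white index mark at (278,238) and the red line at (306,185). The bottle is at (165,232), the roll at (208,179) and the wrench at (402,220). The side view agrees. Next I'll measure these.

```bash
cat > h.py <<'E'
import numpy as np,cv2
def ray(c,u,v,z):
    T=np.array(c["camera_from_world"]);R=T[:3,:3];o=-R.T@T[:3,3]
    d=R.T@np.array([(u-c["cx"])/c["fx"],-(v-c["cy"])/c["fy"],-1.0])
    return o+d*(z-o[2])/d[2]
def proj(c,P):
    T=np.array(c["camera_from_world"]);p=T[:3,:3]@np.array(P)+T[:3,3]
    return np.array([c["cx"]+c["fx"]*p[0]/-p[2], c["cy"]-c["fy"]*p[1]/-p[2]])
def red(c):
    b,g,r=[c["img"][...,i].astype(int) for i in range(3)]
    return (r-np.maximum(b,g))
def redpts(c,z=.031,center=None):
    m=red(c)>40
    v,u=np.nonzero(m)
    return np.array([ray(c,a,b,z) for a,b in zip(u,v)]),u,v
E
python3 - <<'E'
from h import *
for n in("top","side"):
    c=dict(np.load(n+"0.npz")); im=c["img"]
    g=im.min(axis=2)
    # dial black disc
    m=(im.max(axis=2)<45).astype(np.uint8)
    k,l,s,ce=cv2.connectedComponentsWithStats(m)
    for i in range(1,k):
        if s[i,4]>60: print(n,"dark",s[i],ce[i])
    P,u,v=redpts(c)
    sel=(u>230)&(u<400)&(v>150)&(v<260)
    print("red",[(a,b,red(c)[b,a]) for a,b in zip(u[sel],v[sel])])
    x0,y0=(225,150) if n=="top" else (215,185)
    cr=im[y0:y0+130,x0:x0+175]
    cv2.imwrite(f"pics/{n}0z.png",cv2.resize(cr,None,fx=4.5,fy=4.5,interpolation=cv2.INTER_CUBIC))
E
```

```text
top dark [ 258  186   59   59 1987] [285.34826371 213.64771012]
top dark [551 221   9  54 279] [556.77060932 245.65232975]
top dark [154 224  17  15 193] [161.7357513  231.38860104]
top dark [231 395  87  25 216] [268.25      403.2962963]
top dark [  0 412  28   8  97] [ 12.39175258 414.58762887]
top dark [260 416  31   4  90] [275.02222222 417.85555556]
red [(np.int64(307), np.int64(178), np.int64(41)), (np.int64(308), np.int64(178), np.int64(107)), (np.int64(307), np.int64(179), np.int64(158)), (np.int64(308), np.int64(179), np.int64(250)), (np.int64(309), np.int64(179), np.int64(50)), (np.int64(306), np.int64(180), np.int64(90)), (np.int64(307), np.int64(180), np.int64(254)), (np.int64(308), np.int64(180), np.int64(223)), (np.int64(306), np.int64(181), np.int64(193)), (np.int64(307), np.int64(181), np.int64(250)), (np.int64(305), np.int64(182), np.int64(96)), (np.int64(306), np.int64(182), np.int64(254)), (np.int64(307), np.int64(182), np.int64(180)), (np.int64(305), np.int64(183), np.int64(198)), (np.int64(306), np.int64(183), np.int64(219)), (np.int64(303), np.int64(184), np.int
[... 3520 characters left out ...]
87)), (np.int64(337), np.int64(223), np.int64(50)), (np.int64(325), np.int64(224), np.int64(83)), (np.int64(326), np.int64(224), np.int64(136)), (np.int64(327), np.int64(224), np.int64(148)), (np.int64(328), np.int64(224), np.int64(133)), (np.int64(329), np.int64(224), np.int64(113)), (np.int64(330), np.int64(224), np.int64(104)), (np.int64(331), np.int64(224), np.int64(88)), (np.int64(332), np.int64(224), np.int64(78)), (np.int64(333), np.int64(224), np.int64(66)), (np.int64(334), np.int64(224), np.int64(43)), (np.int64(325), np.int64(225), np.int64(46)), (np.int64(326), np.int64(225), np.int64(67)), (np.int64(327), np.int64(225), np.int64(61)), (np.int64(328), np.int64(225), np.int64(42))]
```

View pics/top0z.png

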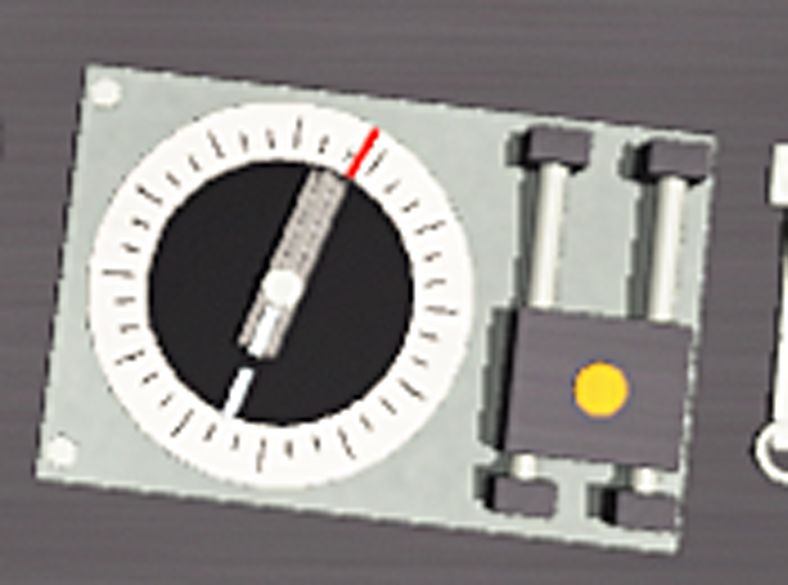

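Run:
```python
from h import *
c=dict(np.load("top0.npz")); im=c["img"]
# dial rim: black->white transitions; ellipse fit on filled contour of dark+bar
m=(im.max(axis=2)<100).astype(np.uint8)
m[:,:225]=0;m[:,335:]=0;m[:150]=0;m[262:]=0
k,l,s,ce=cv2.connectedComponentsWithStats(m)
i=l[205,270]; cs,_=cv2.findContours((l==i).astype(np.uint8),cv2.RETR_EXTERNAL,cv2.CHAIN_APPROX_NONE)
h=cv2.convexHull(max(cs,key=len)); e=cv2.fitEllipse(h); print("dial disc",e, ray(c,*e[0],.038), "radius", e[1][0]/2/c["fx"]*0.83)
# scale ring outer: white
w=(im.min(axis=2)>225).astype(np.uint8); w[:,:235]=0;w[:,335:]=0;w[:165]=0;w[262:]=0
cs,_=cv2.findContours(w,cv2.RETR_EXTERNAL,cv2.CHAIN_APPROX_NONE)
h=cv2.convexHull(max(cs,key=cv2.contourArea)); e2=cv2.fitEllipse(h); print("ring",e2, ray(c,*e2[0],.030))
D=ray(c,*e2[0],.030)[:2]
# red angle
R=red(c); v,u=np.nonzero(R>30); s=(u>295)&(u<315)&(v<192); wt=R[v[s],u[s]]
pr=np.array([ray(c,a,b,.031)[:2] for a,b in zip(u[s],v[s])]); cr=np.average(pr,axis=0,weights=wt)
print("red c",cr,"r",np.linalg.norm(cr-D),"ang",np.degrees(np.arctan2(*(cr-D)[::-1])))
# index mark white
g=im.min(axis=2); sub=[(a,b) for a in range(268,290) for b in range(226,246) if g[b,a]>120]
pi=np.array([ray(c,a,b,.038)[:2] for a,b in sub]); rr=np.linalg.norm(pi-D,axis=1); q=pi[(rr<.064)&(rr>.04)]
ci=q.mean(0); print("idx",len(q),ci,np.linalg.norm(ci-D),"ang",np.degrees(np.arctan2(*(ci-D)[::-1])))
# fixture plate corners
for p in [(244,165),(383,180),(376,272),(234,257)]: print(p,ray(c,*p,.016))
for n,p,z in [("bottle cap",(162,231),.17),("roll",(208,178),.05),("wr jaw",(404,188),.005),("wr end",(400,251),.005)]: print(n,ray(c,*p,z))
```

```text
dial disc ((286.94342041015625, 214.60972595214844), (58.610740661621094, 58.85315704345703), 109.73750305175781) [ 0.51433934 -0.01977697  0.038     ] radius 0.06234869475628884
ring ((286.9145202636719, 214.98428344726562), (85.21990966796875, 85.36803436279297), 152.1607208251953) [ 0.51403848 -0.01993657  0.03      ]
red c [ 0.58462411 -0.05941805] r 0.08087717634594632 ang -29.220099442444212
idx 35 [4.65926163e-01 4.15925480e-04] 0.052240016363676825 ang 157.07064123934333
(244, 165) [0.62729482 0.07869051 0.016     ]
(383, 180) [ 0.59769216 -0.23707547  0.016     ]
(376, 272) [ 0.39115445 -0.21968423  0.016     ]
(234, 257) [0.41946917 0.09628309 0.016     ]
bottle cap [0.47180753 0.21381651 0.17      ]
roll [0.59082124 0.15349288 0.05      ]
wr jaw [ 0.58167258 -0.28805734  0.005     ]
wr end [ 0.43805111 -0.27705337  0.005     ]
```

```bash
cat > plan.py <<'E'
import numpy as np
from scipy.spatial.transform import Rotation as Ro
def plan(st,target,rpy,n=5,cap=1.0,tcap=1.0):
    p=np.array(st["tcp_pos"]);R=Ro.from_euler("xyz",st["eef_rot"],degrees=True);G=Ro.from_euler("xyz",rpy,degrees=True)
    rows=[]
    for i in range(n):
        d=R.inv().apply(np.array(target)-p)/.04
        m=np.abs(d).max()
        if m>cap: d*=cap/m
        w=np.degrees((R.inv()*G).as_rotvec())/8; m=np.abs(w).max()
        if m>tcap: w*=tcap/m
        d=np.round(d,2);w=np.round(w,2)
        rows.append([d.tolist(),w.tolist()]); p=p+R.apply(d*.04);R=R*Ro.from_rotvec(np.radians(w*8))
    for q in rows: print(q)
    print("->",p.round(4),R.as_euler("xyz",degrees=True).round(1))
E
python3 - <<'E'
from plant import r
from plan import plan
plan(r.get_state(),[.5408,-.0647,.243],[180,0,-112.9],25)
E
```

```text
[[0.88, 1.0, 0.0], [0.0, -0.0, 1.0]]
[[1.0, 0.86, 0.0], [0.0, -0.0, 1.0]]
[[1.0, 0.64, 0.0], [0.0, -0.0, 1.0]]
[[1.0, 0.46, 0.0], [0.0, -0.0, 1.0]]
[[1.0, 0.3, 0.0], [0.0, -0.0, 1.0]]
[[1.0, 0.16, 0.0], [0.0, -0.0, 1.0]]
[[1.0, 0.01, 0.0], [0.0, -0.0, 1.0]]
[[1.0, -0.13, 0.0], [0.0, -0.0, 1.0]]
[[1.0, -0.27, 0.0], [0.0, -0.0, 1.0]]
[[1.0, -0.43, 0.0], [-0.0, -0.0, 1.0]]
[[1.0, -0.6, 0.0], [-0.0, -0.0, 1.0]]
[[1.0, -0.81, 0.0], [-0.0, -0.01, 1.0]]
[[0.93, -1.0, 0.0], [-0.0, -0.0, 0.52]]
[[0.8, -1.0, 0.0], [-0.0, -0.0, 0.0]]
[[0.8, -1.0, 0.0], [-0.0, -0.0, 0.0]]
[[0.8, -1.0, 0.0], [-0.0, -0.0, 0.0]]
[[0.8, -1.0, 0.01], [-0.0, -0.0, 0.0]]
[[0.31, -0.38, 0.0], [-0.0, -0.0, 0.0]]
[[-0.0, -0.0, 0.0], [-0.0, -0.0, 0.0]]
[[-0.0, -0.0, 0.0], [-0.0, -0.0, 0.0]]
[[-0.0, -0.0, 0.0], [-0.0, -0.0, 0.0]]
[[-0.0, -0.0, 0.0], [-0.0, -0.0, 0.0]]
[[-0.0, -0.0, 0.0], [-0.0, -0.0, 0.0]]
[[-0.0, -0.0, 0.0], [-0.0, -0.0, 0.0]]
[[-0.0, -0.0, 0.0], [-0.0, -0.0, 0.0]]
-> [ 0.5406 -0.0648  0.243 ] [-180.    -0.  -112.9]
```

Emit:
apply_moves([
  [[0.88,1.0,0],[0,0,1.0],0],
  [[1.0,0.86,0],[0,0,1.0],0],
  [[1.0,0.64,0],[0,0,1.0],0],
  [[1.0,0.46,0],[0,0,1.0],0],
  [[1.0,0.3,0],[0,0,1.0],0],
], squeeze=15)

```text
time_s: 0.6
tcp_pos: [0.2604, 0.446, 0.2382]
eef_rot: [179.7, -0.4, -53.8]
contact_force: [1.1, -0.1, 0.2]
gripper_width: 0.0535
```

Run:
```python
from plant import r
from plan import plan
s=r.get_state();print(s["tcp_pos"],s["eef_rot"],s["joints"])
plan(s,[.5408,-.0647,.243],[180,0,-112.9],5)
```

```text
[0.26043064 0.44601248 0.23817017] [179.67894017  -0.36886895 -53.80072168] [ 8.15417457e+01  6.03864982e+00 -1.92399816e+01  3.40199754e-02
 -6.52094180e+01 -4.53578971e+01]
[[1.0, 0.13, -0.0], [0.0, -0.01, 1.0]]
[[1.0, -0.01, -0.0], [0.0, -0.01, 1.0]]
[[1.0, -0.15, -0.0], [0.0, -0.01, 1.0]]
[[1.0, -0.3, -0.01], [0.0, -0.01, 1.0]]
[[1.0, -0.46, -0.01], [0.0, -0.01, 1.0]]
-> [0.36   0.265  0.2399] [ 1.799e+02 -1.000e-01 -9.380e+01]
```

Emit:
apply_moves([
  [[1.0,0.13,-0.05],[0,0,1.0],0],
  [[1.0,0,-0.05],[0,0,1.0],0],
  [[1.0,-0.15,-0.05],[0,0,1.0],0],
  [[1.0,-0.3,-0.05],[0,0,1.0],0],
  [[1.0,-0.46,-0.05],[0,0,1.0],0],
])

```text
time_s: 1.1
tcp_pos: [0.3591, 0.2544, 0.2491]
eef_rot: [180.0, -0.6, -95.4]
contact_force: [1.3, -0.1, -0.1]
gripper_width: 0.013
```

Run:
```python
from plant import r
from plan import plan
s=r.get_state();print(s["tcp_pos"],s["eef_rot"],s["joints"])
plan(s,[.5408,-.0647,.243],[180,0,-112.9],8)
```

```text
[0.3591041  0.25442602 0.24913628] [179.96082757  -0.56075647 -95.4270251 ] [ 61.32337313  -2.29609289 -26.5414521    0.20245194 -66.28545699
 -66.83287078]
[[1.0, -0.7, 0.03], [-0.0, -0.03, 1.0]]
[[1.0, -0.94, 0.03], [-0.01, -0.03, 1.0]]
[[0.81, -1.0, 0.02], [0.0, -0.01, 0.18]]
[[0.77, -1.0, 0.02], [0.0, -0.0, 0.0]]
[[0.77, -1.0, 0.02], [0.0, -0.0, 0.0]]
[[0.76, -1.0, 0.02], [0.0, -0.0, 0.0]]
[[0.77, -1.0, 0.02], [0.0, -0.0, 0.0]]
[[0.15, -0.21, 0.01], [0.0, -0.0, 0.0]]
-> [ 0.541  -0.0646  0.2429] [ 180.    -0.  -112.9]
```

Emit:
apply_moves([
  [[1.0,-0.7,0],[0,-0.03,1.0],0],
  [[1.0,-0.94,0],[0,-0.03,1.0],0],
  [[0.81,-1.0,0],[0,0,0.18],0],
  [[0.77,-1.0,0],[0,0,0],0],
  [[0.77,-1.0,0],[0,0,0],0],
])

```text
time_s: 1.6
tcp_pos: [0.4783, 0.0342, 0.2508]
eef_rot: [-179.9, 0.1, -113.8]
contact_force: [1.7, 0.9, 1.4]
gripper_width: 0.0004
```

Run:
```python
from plant import r
from plan import plan
s=r.get_state();print(s["tcp_pos"],s["eef_rot"],s["joints"])
plan(s,[.5408,-.0647,.2],[180,0,-112.9],5)
```

```text
[0.47833506 0.03421212 0.25081021] [-1.79885474e+02  1.35914051e-01 -1.13751851e+02] [ 2.76701521e+01  1.40894450e+00 -2.25669172e+01  5.23746049e-03
 -6.58464702e+01 -5.14242746e+01]
[[0.68, -1.0, 0.52], [-0.01, 0.02, -0.11]]
[[0.69, -1.0, 0.53], [-0.0, -0.0, 0.0]]
[[0.29, -0.41, 0.22], [-0.0, -0.0, 0.0]]
[[-0.0, 0.0, 0.0], [-0.0, -0.0, 0.0]]
[[-0.0, 0.0, 0.0], [-0.0, -0.0, 0.0]]
-> [ 0.5408 -0.0648  0.2001] [-180.    -0.  -112.9]
```

Emit:
apply_moves([
  [[0.68,-1.0,0.5],[0,0,-0.1],0],
  [[0.69,-1.0,0.5],[0,0,0],0],
  [[0.29,-0.41,0.2],[0,0,0],0],
  [[0,0,0],[0,0,0],0],
])

```text
time_s: 2.0
tcp_pos: [0.5396, -0.0676, 0.2034]
eef_rot: [-179.9, 0.1, -113.3]
contact_force: [-1.0, 0.6, -0.9]
gripper_width: 0.0006
```

Run:
```python
from plant import r
from plan import plan
import cv2
s=r.get_state();print(s["tcp_pos"],s["eef_rot"],s["joints"])
plan(s,[.5408,-.0647,.063],[180,0,-112.9],5)
for n in("top","side"):
  c=r.capture(n);cv2.imwrite(f"pics/{n}1.png",c["img"])
```

```text
[ 0.53961698 -0.06759083  0.20343757] [-1.79895543e+02  1.47544703e-01 -1.13278334e+02] [ 13.47235287   9.92310194 -19.35687572  -0.06398848 -60.54806063
 -36.71944275]
[[-0.02, 0.0, 1.0], [-0.01, 0.02, -0.05]]
[[-0.02, 0.0, 1.0], [-0.0, -0.0, 0.0]]
[[-0.02, 0.0, 1.0], [-0.0, -0.0, 0.0]]
[[-0.02, 0.0, 0.51], [-0.0, -0.0, 0.0]]
[[0.0, 0.0, 0.0], [-0.0, -0.0, 0.0]]
-> [ 0.541  -0.0646  0.063 ] [-180.    -0.  -112.9]
```

View pics/side1.png

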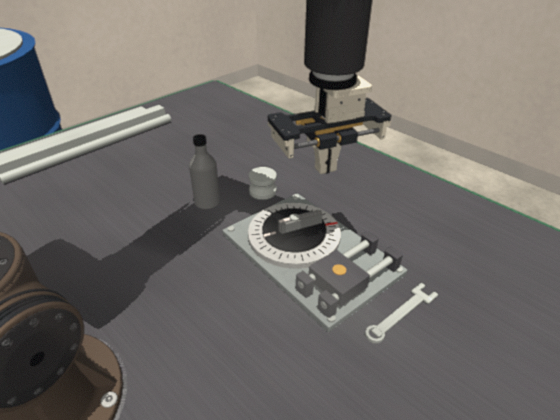

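View pics/top1.png

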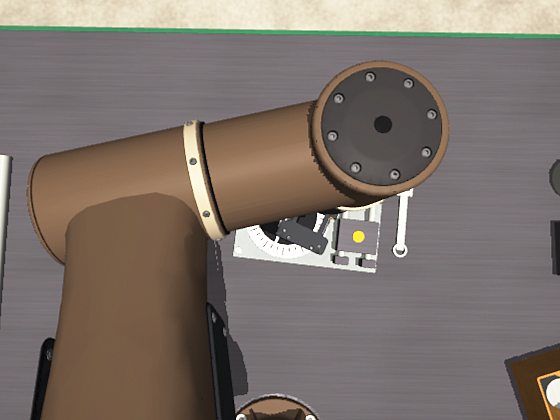

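The side view shows the closed fingers near (327,160), above the fixture, with the bystanders where they were. In the top view the arm hides the dial. I'll lower the hand beside the tail.

Emit:
apply_moves([
  [[0,0,1.0],[0,0,0],0],
  [[0,0,1.0],[0,0,0],0],
  [[0,0,0.8],[0,0,0],0],
  [[0,0,0],[0,0,0],0],
])

```text
time_s: 2.5
tcp_pos: [0.5412, -0.0615, 0.0943]
eef_rot: [-179.4, 0.5, -112.9]
contact_force: [-0.3, -0.7, -0.5]
gripper_width: 0.0004
```

Run:
```python
from plant import r
from plan import plan
import cv2
s=r.get_state();print(s["tcp_pos"],s["eef_rot"])
plan(s,[.5408,-.0647,.064],[180,0,-112.9],3)
c=r.capture("side");cv2.imwrite(f"pics/side2.png",cv2.resize(c["img"][120:300,200:440],None,fx=3,fy=3))
```

```text
[ 0.54120362 -0.06152022  0.09429778] [-179.40230278    0.49736329 -112.93977971]
[[0.08, -0.01, 0.76], [-0.07, 0.06, -0.01]]
[[0.0, -0.0, -0.0], [-0.0, 0.0, 0.0]]
[[0.0, -0.0, -0.0], [-0.0, 0.0, 0.0]]
-> [ 0.5407 -0.0645  0.0639] [-180.     0.  -112.9]
```

View pics/side2.png

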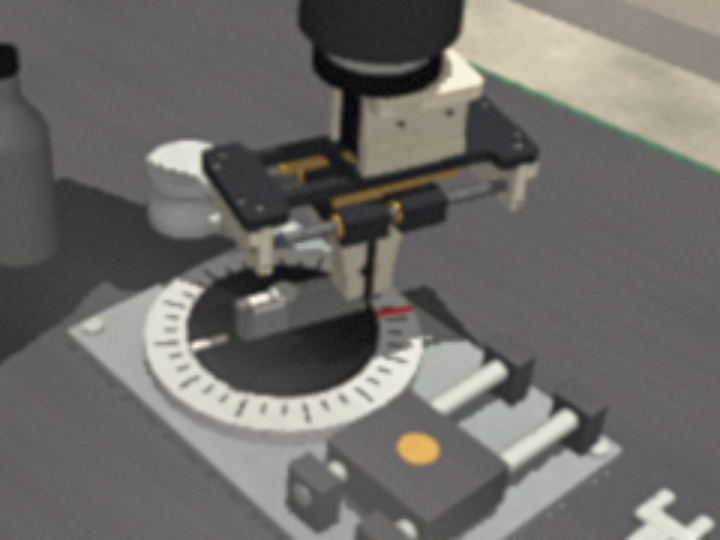

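The fingers are on the near (-y) side of the tail, at the right-hand end of the bar around (365,280) in the crop. I'll lower them the rest of the way.

Emit:
apply_moves([
  [[0.1,0,0.4],[-0.07,0.06,0],0],
  [[0.03,0,0.36],[0,0,0],0],
  [[0,0,0],[0,0,0],0],
])

```text
time_s: 2.85
tcp_pos: [0.5447, -0.0639, 0.0715]
eef_rot: [-179.4, 0.3, -112.6]
contact_force: [0.9, 0.0, -0.6]
gripper_width: 0.0006
```

```bash
cat > rel.py <<'E'
# tool centre in the polar frame of the dial, and rows for turning about it
import sys,numpy as np
from plant import r
from plan import plan
D=np.array([.5142,-.0198])
def show():
    s=r.get_state();yaw=s["eef_rot"][2];ta=np.radians(yaw+90);d=s["tcp_pos"][:2]-D
    print("t",s["time_s"],"z",s["tcp_pos"][2].round(4),"rpy",s["eef_rot"].round(2),"radial mm",(1e3*d@[np.cos(ta),np.sin(ta)]).round(1),"offset mm (18.5=contact)",(1e3*d@[np.sin(ta),-np.cos(ta)]).round(1),"F",s["contact_force"].round(1))
    return s
def aim(tail,rad=.042,off=.0185):
    t=np.radians(tail);p=D+rad*np.array([np.cos(t),np.sin(t)])+off*np.array([np.sin(t),-np.cos(t)])
    return [*p,.064],[180,0,tail-90]
E
python3 - <<'E'
from rel import *
s=show()
p,o=aim(-22.9); plan(s,p,o,2)
E
```

```text
t 2.85 z 0.0715 rpy [-179.38    0.31 -112.65] radial mm 45.1 offset mm (18.5=contact) 28.9 F [ 0.9  0.  -0.6]
[[-0.26, 0.08, 0.19], [-0.08, 0.04, 0.03]]
[[0.0, 0.0, -0.0], [0.0, -0.0, 0.0]]
-> [ 0.5459 -0.053   0.0639] [ 180.    -0.  -112.9]
```

```bash
cat >> rel.py <<'E'
from scipy.spatial.transform import Rotation as Ro
def arc(s,angles,rad=.042,off=.0185):
    p=np.array(s["tcp_pos"]);R=Ro.from_euler("xyz",s["eef_rot"],degrees=True)
    for a in angles:
        q,o=aim(a,rad,off);G=Ro.from_euler("xyz",o,degrees=True)
        d=R.inv().apply(np.array(q)-p)/.04;w=np.degrees((R.inv()*G).as_rotvec())/8
        print(a,d.round(2),w.round(2)); p=np.array(q);R=G
E
python3 - <<'E'
from rel import *
s=show(); arc(s,[-22.9,-18,-12,-6,0])
E
```

```text
t 2.85 z 0.0715 rpy [-179.38    0.31 -112.65] radial mm 45.1 offset mm (18.5=contact) 28.9 F [ 0.9  0.  -0.6]
-22.9 [-0.26  0.08  0.19] [-0.08  0.04  0.03]
-18 [-0.09 -0.04 -0.  ] [ 0.    0.   -0.61]
-12 [-0.11 -0.04 -0.  ] [ 0.    0.   -0.75]
-6 [-0.11 -0.04 -0.  ] [ 0.    0.   -0.75]
0 [-0.11 -0.04 -0.  ] [ 0.    0.   -0.75]
```

Emit:
apply_moves([
  [[-0.26,0.08,0.18],[-0.08,0.04,0.03],0],
  [[-0.09,-0.04,0],[0,0,-0.6],0],
  [[-0.11,-0.04,0],[0,0,-0.75],0],
])

```text
time_s: 3.15
tcp_pos: [0.5518, -0.0463, 0.0674]
eef_rot: [180.0, -0.1, -101.9]
contact_force: [1.5, -7.3, -4.7]
gripper_width: 0.0005
```

Run:
```python
from rel import *
import cv2
s=show(); a=s["eef_rot"][2]+90; arc(s,a+np.array([6,12,18,24,30]))
c=r.capture("side");cv2.imwrite(f"pics/side3.png",cv2.resize(c["img"][120:300,200:440],None,fx=3,fy=3))
```

```text
t 3.15 z 0.0674 rpy [ 1.7996e+02 -1.1000e-01 -1.0186e+02] radial mm 42.3 offset mm (18.5=contact) 18.2 F [ 1.5 -7.3 -4.7]
-5.857600347871852 [-0.11 -0.04  0.09] [ 0.01 -0.01 -0.75]
0.1423996521281481 [-0.11 -0.04 -0.  ] [ 0.    0.   -0.75]
6.142399652128148 [-0.11 -0.04 -0.  ] [-0.    0.   -0.75]
12.142399652128148 [-0.11 -0.04 -0.  ] [ 0.    0.   -0.75]
18.142399652128148 [-0.11 -0.04 -0.  ] [ 0.    0.   -0.75]
```

View pics/side3.png

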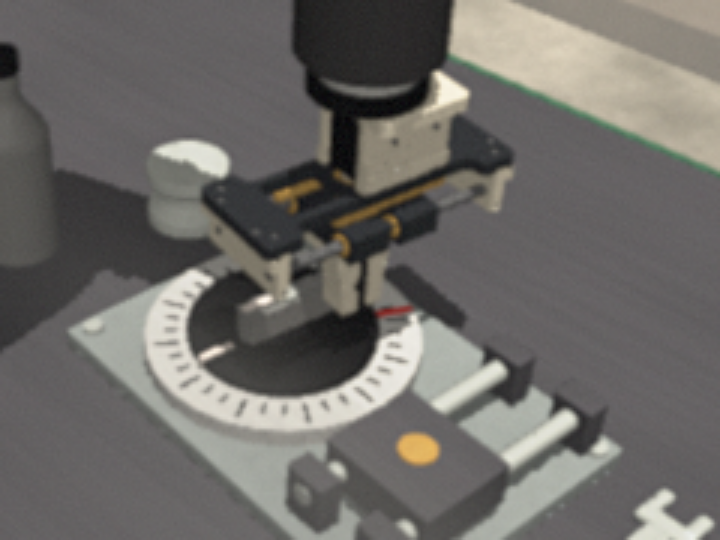

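It works: the mark moved from (208,342) to (215,352) in the crop, and the bar follows the fingers. I'll continue the arc.

Emit:
apply_moves([
  [[-0.12,-0.04,0.06],[0,0,-0.75],0],
  [[-0.12,-0.04,0],[0,0,-0.75],0],
  [[-0.12,-0.04,0],[0,0,-0.75],0],
  [[-0.12,-0.04,0],[0,0,-0.75],0],
  [[-0.12,-0.04,0],[0,0,-0.75],0],
])

```text
time_s: 3.7
tcp_pos: [0.561, -0.0226, 0.069]
eef_rot: [179.8, -0.3, -70.8]
contact_force: [1.5, -6.0, -3.6]
gripper_width: 0.0007
```

Run:
```python
from rel import *
s=show(); a=s["eef_rot"][2]+90; arc(s,a+np.array([6,12,18,24,30]))
```

```text
t 3.7 z 0.069 rpy [179.81  -0.32 -70.76] radial mm 43.2 offset mm (18.5=contact) 18.1 F [ 1.5 -6.  -3.6]
25.239409326139807 [-0.1  -0.01  0.12] [ 0.03 -0.04 -0.75]
31.239409326139807 [-0.11 -0.04 -0.  ] [ 0.    0.   -0.75]
37.23940932613981 [-0.11 -0.04 -0.  ] [ 0.    0.   -0.75]
43.23940932613981 [-0.11 -0.04 -0.  ] [ 0.    0.   -0.75]
49.23940932613981 [-0.11 -0.04 -0.  ] [-0.    0.   -0.75]
```

Emit:
apply_moves([
  [[-0.11,-0.02,0.1],[0.03,-0.03,-0.75],0],
  [[-0.12,-0.04,0.02],[0,0,-0.75],0],
  [[-0.12,-0.04,0.02],[0,0,-0.75],0],
  [[-0.12,-0.04,0.02],[0,0,-0.75],0],
  [[-0.12,-0.04,0.02],[0,0,-0.75],0],
])

```text
time_s: 4.2
tcp_pos: [0.5581, 0.0021, 0.067]
eef_rot: [-179.9, -0.4, -39.9]
contact_force: [0.5, -4.6, -0.8]
gripper_width: 0.0006
```

Run:
```python
from rel import *
s=show(); a=s["eef_rot"][2]+90; arc(s,a+np.array([6,12]))
```

```text
t 4.2 z 0.067 rpy [-179.92   -0.4   -39.89] radial mm 44.9 offset mm (18.5=contact) 19.7 F [ 0.5 -4.6 -0.8]
56.11365116063096 [-0.14  0.03  0.07] [-0.01 -0.05 -0.75]
62.11365116063096 [-0.11 -0.04 -0.  ] [ 0.    0.   -0.75]
```

Emit:
apply_moves([
  [[-0.14,0.03,0.05],[0,-0.05,-0.75],0],
  [[-0.12,-0.03,0.02],[0,0,-0.75],0],
  [[-0.12,-0.03,0.02],[0,0,-0.75],0],
  [[-0.12,-0.03,0.02],[0,0,-0.75],0],
  [[-0.12,-0.03,0.02],[0,0,-0.75],0],
])

```text
time_s: 4.7
tcp_pos: [0.5454, 0.0217, 0.0686]
eef_rot: [-179.6, -0.9, -9.0]
contact_force: [2.0, -1.9, -1.3]
gripper_width: 0.0005
```

Run:
```python
from rel import *
import cv2
s=show(); a=s["eef_rot"][2]+90; arc(s,a+np.array([6,12]))
c=r.capture("side");cv2.imwrite(f"pics/side4.png",cv2.resize(c["img"][120:300,200:440],None,fx=3,fy=3))
```

```text
t 4.7 z 0.0686 rpy [-179.64   -0.85   -8.95] radial mm 45.9 offset mm (18.5=contact) 24.3 F [ 2.  -1.9 -1.3]
87.04947868043534 [-0.26  0.05  0.11] [-0.04 -0.11 -0.75]
93.04947868043534 [-0.11 -0.04 -0.  ] [-0.    0.   -0.75]
```

View pics/side4.png

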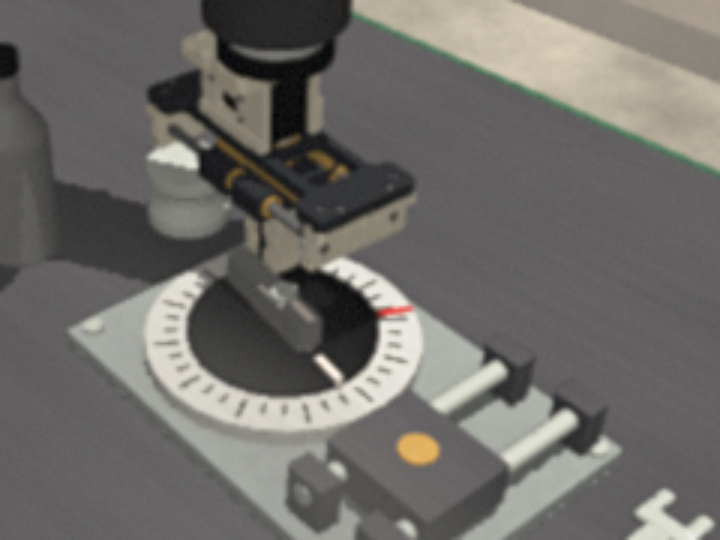

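The mark is now at (332,370) in the crop, about (311,243) in the full image, and roughly halfway round. The hand overlaps the roll only in projection, since the body is over 110 mm up and the roll is 50 mm tall.

Emit:
apply_moves([
  [[-0.26,0.05,0.1],[-0.04,-0.1,-0.4],0],
  [[-0.15,-0.03,0.02],[0,-0.03,-0.7],0],
  [[-0.15,-0.03,0.02],[0,0,-0.7],0],
  [[-0.15,-0.03,0.02],[0,0,-0.7],0],
])

```text
time_s: 5.15
tcp_pos: [0.5257, 0.0301, 0.0682]
eef_rot: [-179.9, -0.9, 11.5]
contact_force: [3.4, -1.3, -1.7]
gripper_width: 0.0005
```

Run:
```python
from rel import *
s=show(); a=s["eef_rot"][2]+90; arc(s,a+np.array([6,12]))
```

```text
t 5.15 z 0.0682 rpy [-179.86   -0.89   11.5 ] radial mm 46.6 offset mm (18.5=contact) 21.2 F [ 3.4 -1.3 -1.7]
107.49958466916357 [-0.18  0.07  0.1 ] [-0.01 -0.11 -0.75]
113.49958466916357 [-0.11 -0.04 -0.  ] [ 0.    0.   -0.75]
```

Emit:
apply_moves([
  [[-0.22,0.08,0.1],[0,-0.1,-0.6],0],
  [[-0.15,-0.02,0.03],[0,-0.03,-0.7],0],
  [[-0.15,-0.02,0.03],[0,0,-0.7],0],
  [[-0.15,-0.02,0.03],[0,0,-0.7],0],
])

```text
time_s: 5.55
tcp_pos: [0.5105, 0.028, 0.0669]
eef_rot: [179.9, -1.2, 33.4]
contact_force: [0.1, 3.9, -0.8]
gripper_width: 0.0005
```

Run:
```python
from rel import *
import cv2
s=show(); a=s["eef_rot"][2]+90; arc(s,a+np.array([6,12]))
for n in("side","top"):
  c=r.capture(n);np.savez(n+"5.npz",**c);cv2.imwrite(f"pics/{n}5.png",cv2.resize(c["img"][140:300,200:440],None,fx=3,fy=3))
```

```text
t 5.55 z 0.0669 rpy [179.91  -1.16  33.37] radial mm 41.9 offset mm (18.5=contact) 23.2 F [ 0.1  3.9 -0.8]
129.37428641966514 [-0.23 -0.04  0.07] [ 0.02 -0.14 -0.75]
135.37428641966514 [-0.11 -0.04 -0.  ] [ 0.    0.   -0.75]
```

View pics/side5.png

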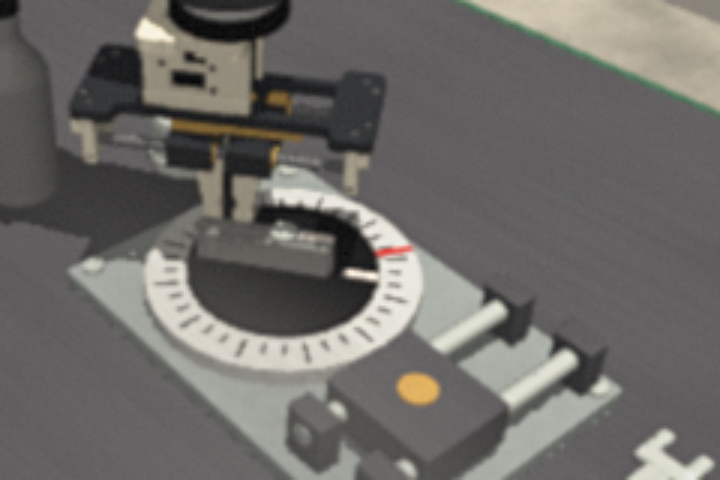

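View pics/top5.png

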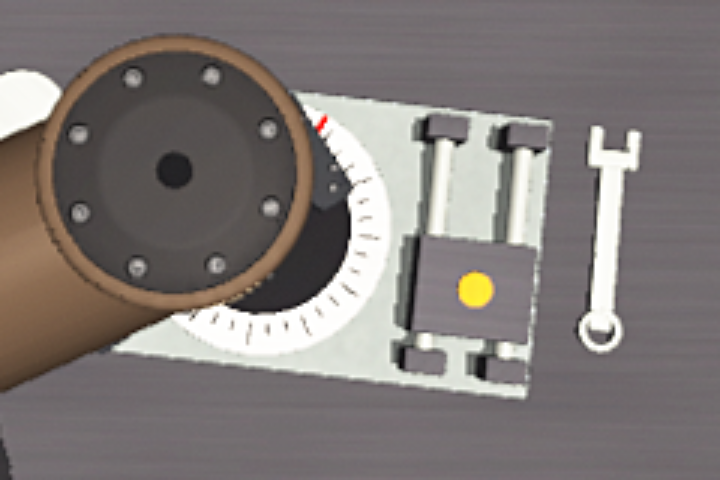

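In the side crop the white mark is at (362,273), about 20° short of the red line at (395,250). I'll measure both angles from this view.

```bash
cat > ang.py <<'E'
from h import *
D=np.array([.5142,-.0198])
def angs(c,D=D,dbg=0):
    R=red(c);v,u=np.nonzero(R>30);P=np.array([ray(c,a,b,.031)[:2] for a,b in zip(u,v)]);rr=np.linalg.norm(P-D,axis=1)
    s=(rr>.066)&(rr<.097);w=R[v[s],u[s]];cr=np.average(P[s],axis=0,weights=w)
    ra=np.degrees(np.arctan2(*(cr-D)[::-1]))
    g=c["img"].min(axis=2).astype(float);vv,uu=np.mgrid[:g.shape[0],:g.shape[1]]
    o=proj(c,[*D,.038]).astype(int);uu=uu[o[1]-60:o[1]+60,o[0]-60:o[0]+60].ravel();vv=vv[o[1]-60:o[1]+60,o[0]-60:o[0]+60].ravel()
    P=np.array([ray(c,a,b,.038)[:2] for a,b in zip(uu,vv)]);d=P-D;rr=np.linalg.norm(d,axis=1)
    G=g[vv,uu];s=(rr>.045)&(rr<.062)&(G>90)
    a=np.degrees(np.arctan2(d[s,1],d[s,0]))
    hist={int(k):int(((a>=k)&(a<k+5)).sum()) for k in range(-180,180,5) if ((a>=k)&(a<k+5)).any()}
    return ra,np.linalg.norm(cr-D),hist,(d[s],a,G[s])
def mark(c,lo,hi,D=D):
    ra,rad,h,(d,a,G)=angs(c,D); s=(a>lo)&(a<hi); m=np.average(d[s],axis=0,weights=G[s]-60)
    return ra,rad,np.degrees(np.arctan2(m[1],m[0])),np.linalg.norm(m),s.sum()
E
python3 - <<'E'
from ang import *
for n in("side0","top0","side5"):
    c=dict(np.load(n+".npz")); a=angs(c); print(n,a[:3])
print(mark(dict(np.load("side5.npz")),-70,-35))
print(mark(dict(np.load("side0.npz")),150,165), mark(dict(np.load("top0.npz")),150,165))
E
```

```text
side0 (np.float64(-28.966934111438754), np.float64(0.0819128043348232), {-10: 4, -5: 11, 0: 12, 5: 11, 10: 11, 15: 7, 20: 3, 25: 2, 30: 2, 150: 11, 155: 12, 160: 5})
top0 (np.float64(-29.369281737354395), np.float64(0.08090985363495397), {-35: 7, -30: 18, -25: 15, -20: 16, -15: 12, -10: 1, 150: 5, 155: 16, 160: 4})
side5 (np.float64(-28.977677026697123), np.float64(0.08168608645522091), {-65: 7, -60: 12, -55: 11, -50: 1, 60: 1, 65: 6, 70: 8, 75: 2, 90: 3, 95: 5, 100: 6, 105: 5, 110: 4, 115: 8, 120: 5, 125: 2})
(np.float64(-28.977677026697123), np.float64(0.08168608645522091), np.float64(-56.38668722157118), np.float64(0.053523223485179974), np.int64(31))
(np.float64(-28.966934111438754), np.float64(0.0819128043348232), np.float64(156.07322107495742), np.float64(0.05362675324660029), np.int64(28)) (np.float64(-29.369281737354395), np.float64(0.08090985363495397), np.float64(157.2659743560718), np.float64(0.05357636368874536), np.int64(25))
```

Run:
```python
from rel import *
s=show(); a=s["eef_rot"][2]+90; arc(s,a+np.array([6,12,18,24]),.042,.0205)
```

```text
t 5.65 z 0.0667 rpy [179.92  -1.08  33.27] radial mm 42.0 offset mm (18.5=contact) 22.1 F [1.  2.3 0.7]
129.2711452985667 [-0.15 -0.05  0.07] [ 0.02 -0.13 -0.75]
135.2711452985667 [-0.11 -0.05 -0.  ] [ 0.    0.   -0.75]
141.2711452985667 [-0.11 -0.05 -0.  ] [-0.    0.   -0.75]
147.2711452985667 [-0.11 -0.05 -0.  ] [-0.    0.   -0.75]
```

Emit:
apply_moves([
  [[-0.15,-0.05,0.05],[0,-0.1,-0.7],0],
  [[-0.12,-0.05,0.02],[0,-0.03,-0.7],0],
  [[-0.12,-0.05,0.02],[0,0,-0.7],0],
])

```text
time_s: 5.95
tcp_pos: [0.4987, 0.0256, 0.0661]
eef_rot: [179.6, -0.4, 49.7]
contact_force: [0.6, 3.2, 0.0]
gripper_width: 0.0006
```

```bash
cat > look.py <<'E'
import sys
from rel import *
import ang,cv2
s=show(); a=s["eef_rot"][2]+90; arc(s,a+np.array([4,8]),.042,.0205)
c=r.capture("side");k=sys.argv[1];np.savez(f"side{k}.npz",**c);cv2.imwrite(f"pics/side{k}.png",cv2.resize(c["img"][170:290,220:380],None,fx=4.5,fy=4.5))
A=ang.angs(c);print(A[:3]);print(ang.mark(c,-80 if len(sys.argv)<3 else float(sys.argv[2]),-15))
E
python3 look.py 6
```

```text
t 5.95 z 0.0661 rpy [179.6   -0.44  49.69] radial mm 41.2 offset mm (18.5=contact) 24.6 F [0.6 3.2 0. ]
143.69424503735297 [-0.18 -0.05  0.05] [ 0.05 -0.05 -0.5 ]
147.69424503735297 [-0.07 -0.03 -0.  ] [-0.   0.  -0.5]
(np.float64(-28.974431457454898), np.float64(0.08189842915100957), {-50: 8, -45: 10, -40: 13, -35: 1, -10: 2, -5: 4, 0: 6, 5: 2, 10: 2, 15: 1, 65: 1, 70: 8, 75: 8, 80: 10, 85: 2, 90: 1, 95: 4, 100: 7, 105: 5, 110: 5, 115: 9, 120: 7, 125: 11, 130: 8, 135: 6, 140: 5})
(np.float64(-28.974431457454898), np.float64(0.08189842915100957), np.float64(-41.29756548332388), np.float64(0.053670226984976956), np.int64(32))
```

View pics/side6.png

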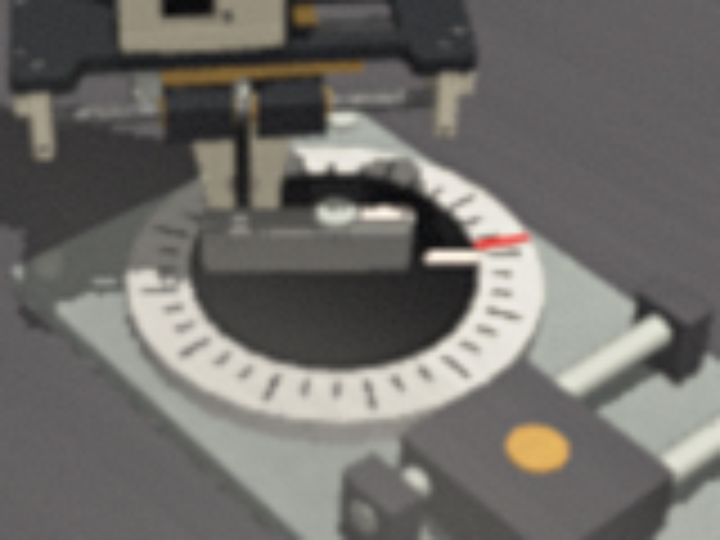

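The mark is at (452,257) in the crop, at -41.3°, and the red line is at -29.0°, so 12.3° remains. I'll go smaller now.

Emit:
apply_moves([
  [[-0.12,-0.04,0.03],[0,-0.03,-0.5],0],
  [[-0.12,-0.04,0.02],[0,0,-0.5],0],
])

```text
time_s: 6.2
tcp_pos: [0.4921, 0.0215, 0.0656]
eef_rot: [179.4, -0.3, 57.6]
contact_force: [1.0, 4.5, 1.2]
gripper_width: -0.0
```

```bash
python3 look.py 7 -60
```

```text
t 6.2 z 0.0656 rpy [179.44  -0.33  57.58] radial mm 40.8 offset mm (18.5=contact) 23.0 F [1.  4.5 1.2]
151.5786106039707 [-0.14 -0.06  0.04] [ 0.07 -0.04 -0.5 ]
155.5786106039707 [-0.07 -0.03 -0.  ] [ 0.   0.  -0.5]
(np.float64(-29.044012283527657), np.float64(0.08251782816255272), {-40: 7, -35: 13, -30: 7, -5: 3, 0: 7, 5: 5, 10: 3, 15: 3, 65: 1, 70: 8, 75: 8, 80: 10, 85: 6, 90: 1, 95: 4, 100: 6, 105: 4, 110: 3, 115: 2, 120: 4, 125: 8, 130: 6, 135: 5, 140: 10, 145: 5, 150: 4})
(np.float64(-29.044012283527657), np.float64(0.08251782816255272), np.float64(-32.26669135659712), np.float64(0.05487797388150931), np.int64(27))
```

Emit:
apply_moves([
  [[-0.07,-0.02,0.02],[0,0,-0.3],0],
  [[0,0,0],[0,0,0],0],
])

```text
time_s: 6.45
tcp_pos: [0.4901, 0.0198, 0.0656]
eef_rot: [179.4, -0.4, 59.6]
contact_force: [-0.2, 0.4, -0.3]
gripper_width: 0.0004
```

```bash
python3 look.py 8 -60
```

```text
t 6.45 z 0.0656 rpy [179.41  -0.35  59.6 ] radial mm 40.8 offset mm (18.5=contact) 22.0 F [-0.2  0.4 -0.3]
153.5966407359624 [-0.11 -0.06  0.04] [ 0.07 -0.04 -0.5 ]
157.5966407359624 [-0.07 -0.03 -0.  ] [-0.   0.  -0.5]
(np.float64(-28.9946351081245), np.float64(0.0818565032653136), {-35: 10, -30: 11, -25: 3, -5: 3, 0: 7, 5: 7, 10: 5, 15: 3, 40: 2, 65: 1, 70: 8, 75: 8, 80: 10, 85: 6, 90: 3, 95: 3, 100: 6, 105: 5, 110: 4, 125: 8, 130: 4, 135: 4, 140: 8, 145: 4, 150: 8, 155: 1})
(np.float64(-28.9946351081245), np.float64(0.0818565032653136), np.float64(-28.740695293679938), np.float64(0.055815316410654646), np.int64(24))
```

View pics/side8.png

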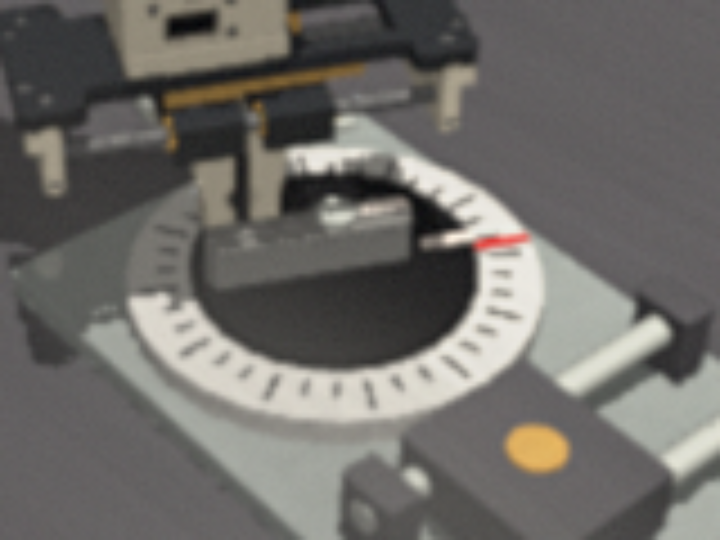

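The white mark runs into the red line near (478,241) in the crop, at -28.7° against -29.0°. I'll back off from the cheek, lift, and check from above.

Emit:
apply_moves([
  [[0.3,0,0],[0,0,0],0],
  [[0.3,0,-0.1],[0,0,0],0],
  [[0,0,-0.8],[0,0,0],0],
  [[0,0,-1.0],[0,0,0],0],
  [[0,0,-1.0],[0,0,0],0],
])

```text
time_s: 7.0
tcp_pos: [0.4998, 0.0423, 0.1802]
eef_rot: [179.9, 0.4, 58.8]
contact_force: [0.9, 0.2, -0.8]
gripper_width: 0.0005
```

Emit:
apply_moves([
  [[0,0,-1.0],[0,0,0],0],
  [[0,0,-1.0],[0,0,0],0],
  [[0,0,-0.5],[0,0,0],0],
  [[0,0,0],[0,0,0],0],
])

```text
time_s: 7.4
tcp_pos: [0.5032, 0.0461, 0.2922]
eef_rot: [179.5, 0.0, 58.5]
contact_force: [0.3, 0.3, -0.6]
gripper_width: 0.0006
```

```bash
python3 look.py 9 -60
python3 - <<'E'
from rel import *
import cv2
from plan import plan
s=r.get_state();print(s["tcp_pos"],s["joints"])
c=r.capture("top");cv2.imwrite("pics/top9.png",c["img"])
plan(s,[.3,.45,.25],[180,0,59],12)
E
```

```text
t 7.4 z 0.2922 rpy [1.7953e+02 5.0000e-02 5.8480e+01] radial mm 43.8 offset mm (18.5=contact) 50.4 F [ 0.3  0.3 -0.6]
152.47603417564815 [-0.82 -0.03  5.71] [ 0.06  0.01 -0.5 ]
156.47603417564815 [-0.07 -0.03 -0.  ] [-0.   0.  -0.5]
(np.float64(-28.985375714712575), np.float64(0.0819264351743192), {-35: 11, -30: 11, -25: 6, -5: 3, 0: 7, 5: 9, 10: 8, 15: 5, 20: 2, 30: 1, 40: 1, 90: 1, 95: 1, 100: 5, 105: 7, 110: 12, 115: 12, 120: 8, 125: 10, 130: 4, 135: 3, 140: 9, 145: 5, 150: 8})
(np.float64(-28.985375714712575), np.float64(0.0819264351743192), np.float64(-28.336172916568458), np.float64(0.053396368318877716), np.int64(28))
[0.5028297  0.04602282 0.29094578] [ 27.86876182   2.46156469 -16.31630053   0.43060022 -71.09589715
 120.46921405]
[[0.62, -1.0, 0.1], [0.05, 0.01, -0.07]]
[[0.63, -1.0, 0.11], [0.0, 0.0, 0.0]]
[[0.63, -1.0, 0.11], [0.0, 0.0, 0.0]]
[[0.64, -1.0, 0.11], [0.0, 0.0, 0.0]]
[[0.63, -1.0, 0.1], [0.0, 0.0, 0.0]]
[[0.64, -1.0, 0.11], [0.0, 0.0, 0.0]]
[[0.63, -1.0, 0.1], [0.0, 0.0, 0.0]]
[[0.64, -1.0, 0.11], [0.0, 0.0, 0.0]]
[[0.63, -1.0, 0.1], [0.0, 0.0, 0.0]]
[[0.35, -0.55, 0.06], [0.0, 0.0, 0.0]]
[[0.0, -0.0, 0.0], [0.0, 0.0, 0.0]]
[[0.0, -0.0, 0.0], [0.0, 0.0, 0.0]]
-> [0.3    0.4499 0.25  ] [180.   0.  59.]
```

View pics/top9.png

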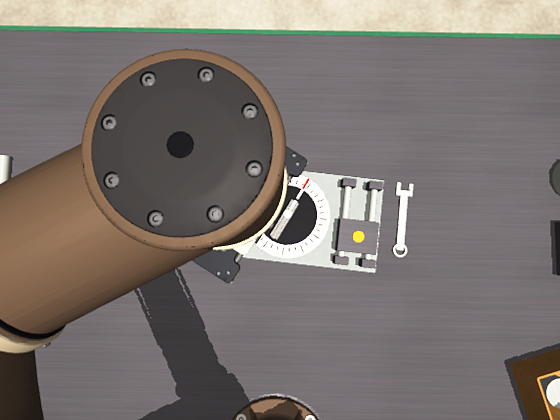

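From above the mark at about (300,193) meets the red line at (306,184), but the arm crowds the view. I'll move the arm clear for a cleaner measurement.

Emit:
apply_moves([
  [[0.63,-1.0,0],[0,0,0],0],
  [[0.63,-1.0,0],[0,0,0],0],
  [[0.63,-1.0,0],[0,0,0],0],
  [[0.63,-1.0,0],[0,0,0],0],
  [[0,0,0],[0,0,0],0],
])

```text
time_s: 8.0
tcp_pos: [0.4142, 0.219, 0.2803]
eef_rot: [179.9, 0.9, 57.8]
contact_force: [-0.3, -0.0, -0.3]
gripper_width: 0.0002
```

Run:
```python
from rel import *
import cv2,ang
s=r.get_state();print(s["time_s"],s["tcp_pos"],s["qd"].round(2))
for n in("top","side"):
    c=r.capture(n);np.savez(n+"10.npz",**c);cv2.imwrite(f"pics/{n}10.png",c["img"]);cv2.imwrite(f"pics/{n}10z.png",cv2.resize(c["img"][150:280,220:390],None,fx=4.5,fy=4.5,interpolation=cv2.INTER_CUBIC))
    print(n,ang.angs(c)[:3],ang.mark(c,-45,-15))
```

```text
8.0 [0.4142261  0.21900131 0.28030306] [-1.98  0.51 -1.72  0.44 -0.42  2.1 ]
top (np.float64(-29.366759848335235), np.float64(0.08181503754687469), {-40: 1, -35: 13, -30: 13, 135: 7, 140: 13, 145: 15, 150: 13, 155: 11, 160: 1}) (np.float64(-29.366759848335235), np.float64(0.08181503754687469), np.float64(-30.046137935677937), np.float64(0.05384142213380618), np.int64(27))
side (np.float64(-28.984205924271624), np.float64(0.08196513416185656), {-35: 11, -30: 11, -25: 6, -5: 3, 0: 7, 5: 9, 10: 8, 15: 5, 20: 2, 30: 1, 40: 1, 90: 1, 95: 1, 100: 5, 105: 7, 110: 12, 115: 12, 120: 8, 125: 10, 130: 4, 135: 4, 140: 8, 145: 4, 150: 7}) (np.float64(-28.984205924271624), np.float64(0.08196513416185656), np.float64(-28.331675286982275), np.float64(0.05341589034847336), np.int64(28))
```

View pics/top10z.png

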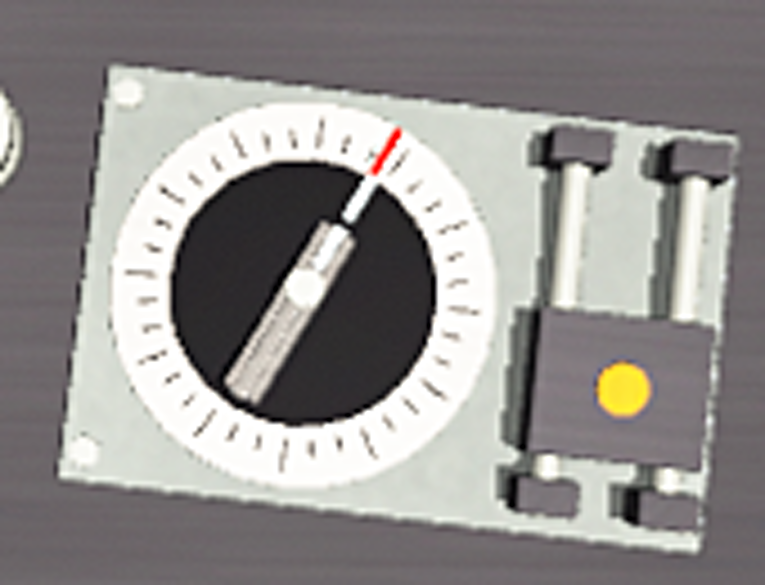

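View pics/side10.png

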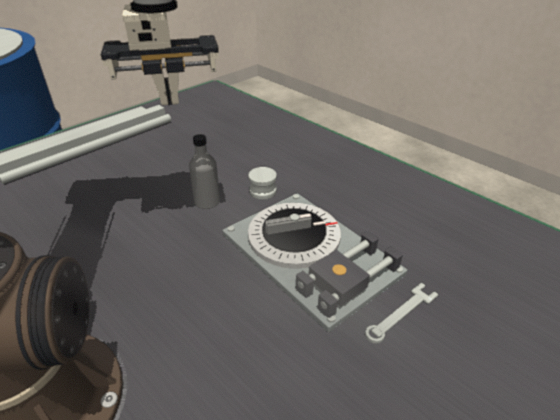

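The top crop shows the white mark at (358,197) in line with the red line at (386,152). The two views disagree slightly, at -0.7° from above and +0.65° from the side, and both are well inside 3.4°. The bottle, roll and wrench look unmoved and the hand is clear, so I'm handing it in.

Run:
```python
from plant import r
s=r.get_state();print(s["time_s"],s["tcp_pos"],s["contact_force"],s["qd"].round(2))
print(r.close_job())
```

```text
8.1 [0.41537711 0.21622647 0.28032678] [-0.13610374 -0.13320965 -0.4566611 ] [-2.77 -0.39  0.38  0.42 -0.24  1.08]
the job is handed in; nothing more can be done
None
```

I turned the dial about 173° counter-clockwise and lined the white mark up with the red line. I did it by pushing only the left cheek of the bar's tail with the closed fingers, then backed off, lifted, moved clear and handed in at 8.1 s.

- **Alignment:** the last pictures put the mark 0.7° from the red line on one side (top view) and 0.65° on the other (side view). The views disagree by about 1.3°, which is about what the calibration allows. Both are well inside the 3.4° limit.
- **Clearance:** the wrist force reading was near zero and the hand was well above everything. The arm was still settling slightly, at under 3°/s.
- **Bystanders:** the bottle, roll and wrench look unmoved in the side view. I judged this by eye and did not re-measure their positions.
- **Disagreement:** during the push the measured finger-to-bar distance was up to 6 mm larger than I expected, so I steered the last part by camera instead of by geometry.

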